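Find the empty sample well by its rocking lid and push it open

TASK

The white storage block on the lab bench has four identical blue lids: three lie firm on full wells, and one, over the empty well, rocks on its middle pivot when an end of it is pressed. Press the lids near one end with the fingertips until you find the one that rocks, push that end down until the lid stands wide open, leave it so with the other lids level, and move clear. Work from above only: do not pinch, hook or lift a lid from its underside, and leave the cups, dishes, jar and thermometer where they stand.

Things in the scene. Friction and masses are not known exactly. Their poses are not given: they have to be found in the camera images.
- console: white sample storage block fixed to the bench, 140 (its x) by 488 (its y) by 75 mm high, origin at the centre of its underside, on the bench; x points away from the robot at yaw 0, z up. In its top lies a row of four identical blue lids along its y; at each end is a solid white deck 65 mm wide. The wells under the lids are 116 by 82 mm and 69 mm deep; lids over full wells rest within 0.5 mm of a heavy cassette, the empty well gives a lid room to swing to its stop.
- lid_1_mid (a point): centre of the upper face of the blue lid at the +y end of the storage block; 75 mm above the bench, flush with the block's top. The lid is 110 mm (block's x) by 78 mm (block's y) by 6 mm thick and pivots about its own middle on a level axis along the block's y, 3 mm under this point (small steel pins mark it on the sides); the point turns with the lid: x along the lid, z out of its face. Any of the four may be the loose one.
- lid_1 (a joint): tilt of that lid, rad: 0 level, positive when its near (-x of the block) end is down and the far end up, negative the other way; stops at +0.8 and -0.8. A loose lid stays where it is left (friction 0.08 N m: about 2 N at its ends moves it); a firm one gives under 0.04 rad.
- liner_1: black rubber liner, 94 by 50 by 4 mm, glued centrally under that lid (hidden while it is level); origin at the middle of the liner, 8 mm under the lid's upper face. Not to be touched.
- lid_2_mid (a point): centre of the upper face of the blue lid second from the +y end of the storage block; 75 mm above the bench, flush with the block's top. The lid is 110 mm (block's x) by 78 mm (block's y) by 6 mm thick and pivots about its own middle on a level axis along the block's y, 3 mm under this point (small steel pins mark it on the sides); the point turns with the lid: x along the lid, z out of its face. Any of the four may be the loose one.
- lid_2 (a joint): tilt of that lid, rad: 0 level, positive when its near (-x of the block) end is down and the far end up, negative the other way; stops at +0.8 and -0.8. A loose lid stays where it is left (friction 0.08 N m: about 2 N at its ends moves it); a firm one gives under 0.04 rad.
- liner_2: black rubber liner, 94 by 50 by 4 mm, glued centrally under that lid (hidden while it is level); origin at the middle of the liner, 8 mm under the lid's upper face. Not to be touched.
- lid_3_mid (a point): centre of the upper face of the blue lid third from the +y end of the storage block; 75 mm above the bench, flush with the block's top. The lid is 110 mm (block's x) by 78 mm (block's y) by 6 mm thick and pivots about its own middle on a level axis along the block's y, 3 mm under this point (small steel pins mark it on the sides); the point turns with the lid: x along the lid, z out of its face. Any of the four may be the loose one.
- lid_3 (a joint): tilt of that lid, rad: 0 level, positive when its near (-x of the block) end is down and the far end up, negative the other way; stops at +0.8 and -0.8. A loose lid stays where it is left (friction 0.08 N m: about 2 N at its ends moves it); a firm one gives under 0.04 rad.
- liner_3: black rubber liner, 94 by 50 by 4 mm, glued centrally under that lid (hidden while it is level); origin at the middle of the liner, 8 mm under the lid's upper face. Not to be touched.
- lid_4_mid (a point): centre of the upper face of the blue lid at the -y end of the storage block; 75 mm above the bench, flush with the block's top. The lid is 110 mm (block's x) by 78 mm (block's y) by 6 mm thick and pivots about its own middle on a level axis along the block's y, 3 mm under this point (small steel pins mark it on the sides); the point turns with the lid: x along the lid, z out of its face. Any of the four may be the loose one.
- lid_4 (a joint): tilt of that lid, rad: 0 level, positive when its near (-x of the block) end is down and the far end up, negative the other way; stops at +0.8 and -0.8. A loose lid stays where it is left (friction 0.08 N m: about 2 N at its ends moves it); a firm one gives under 0.04 rad.
- liner_4: black rubber liner, 94 by 50 by 4 mm, glued centrally under that lid (hidden while it is level); origin at the middle of the liner, 8 mm under the lid's upper face. Not to be touched.
- crucible_a: small white ceramic cup, 38 mm across, 32 mm high, standing on the block's +y deck; origin under its foot. A bystander.
- crucible_b: the same, on the block's -y deck. A bystander.
- dish_1: round aluminium weighing dish, 90 mm across, 24 mm high, on the bench; origin under its foot. A bystander.
- dish_2: round aluminium weighing dish, 90 mm across, 24 mm high, on the bench; origin under its foot. A bystander.
- dish_3: round aluminium weighing dish, 90 mm across, 24 mm high, on the bench; origin under its foot. A bystander.
- jar: amber glass jar with a white cap, 52 mm across, 70 mm high, on the bench; origin under its foot. A bystander.
- thermometer: yellow hand-held thermometer lying on the bench, about 205 by 56 by 43 mm, long along its x; origin on the bench under it. A bystander.

How it is judged:
On the way:
1. the loose lid rocks under the fingers (contact force between the fingers and console above 0.5 N and ((value of joint lid_1 above 0.08 rad or value of joint lid_1 below -0.08 rad) or (value of joint lid_2 above 0.08 rad or value of joint lid_2 below -0.08 rad) or (value of joint lid_3 above 0.08 rad or value of joint lid_3 below -0.08 rad) or (value of joint lid_4 above 0.08 rad or value of joint lid_4 below -0.08 rad))).
At the end, for the whole second after the job is handed in: one lid (the one over the empty well) stands tilted by more than 0.62 rad (36 degrees) either way and at rest, the other three are level within 0.06 rad, and every bystander stands within 15 mm of its start, upright ((((value of joint lid_1 above 0.62 rad or value of joint lid_1 below -0.62 rad) and value of joint lid_2 between -0.06 and 0.06 rad and value of joint lid_3 between -0.06 and 0.06 rad and value of joint lid_4 between -0.06 and 0.06 rad) or ((value of joint lid_2 above 0.62 rad or value of joint lid_2 below -0.62 rad) and value of joint lid_1 between -0.06 and 0.06 rad and value of joint lid_3 between -0.06 and 0.06 rad and value of joint lid_4 between -0.06 and 0.06 rad) or ((value of joint lid_3 above 0.62 rad or value of joint lid_3 below -0.62 rad) and value of joint lid_1 between -0.06 and 0.06 rad and value of joint lid_2 between -0.06 and 0.06 rad and value of joint lid_4 between -0.06 and 0.06 rad) or ((value of joint lid_4 above 0.62 rad or value of joint lid_4 below -0.62 rad) and value of joint lid_1 between -0.06 and 0.06 rad and value of joint lid_2 between -0.06 and 0.06 rad and value of joint lid_3 between -0.06 and 0.06 rad)) and velocity of joint lid_1 between -0.05 and 0.05 rad/s and velocity of joint lid_2 between -0.05 and 0.05 rad/s and velocity of joint lid_3 between -0.05 and 0.05 rad/s and velocity of joint lid_4 between -0.05 and 0.05 rad/s and distance of each of crucible_a, crucible_b, dish_1, dish_2, dish_3, jar, thermometer from where it was at the start of the episode below 0.015 m and angle between each of crucible_a, crucible_b, dish_1, dish_2, dish_3, jar, thermometer's own z axis and vertical below 0.1 rad); the robot touches nothing.
It fails at once if a lid was pinched, hooked or lifted from its underside (contact force between the fingers and liner_1 above 1.5 N or contact force between the fingers and liner_2 above 1.5 N or contact force between the fingers and liner_3 above 1.5 N or contact force between the fingers and liner_4 above 1.5 N).
It fails at once if a bystander was moved or lifted by more than 20 mm (distance of any of crucible_a, crucible_b, dish_1, dish_2, dish_3, jar, thermometer from where it was at the start of the episode above 0.02 m).
It also fails if it takes over 51 s, if anything falls off the work surface, if the arm or the gripper's body presses on something with over 40 N, if the wrist force passes 120 N, or if a joint passes its speed limit or range.

ROBOT

A 6-joint arm with a two-finger parallel gripper is mounted at the origin on the work surface. World frame = base frame: x ahead of the robot, y to its left, z up, the work surface at z = 0. Lengths are in m, angles in rad, forces in N, time in s.
With the tool pointing down it reaches from about 0.275 to 0.825 m from the base axis. Payload 5.2 kg.
Tool frame: the origin (TCP) lies at the very end of the fingers, on their centre line; the grasp point (between the pads) lies 19 mm behind it (ctrl.hold_point_z is the z of the grasp point in the tool frame, in m); z points along the fingers, y is the line along which they close (so a half turn about z gives the same grasp; the last joint's range is limited). The gripper opens to 93 mm and grips with 3 to 60 N. Pads are 15 mm wide; open, the fingers measure 128 mm over their backs; the gripper's body (75 mm by 188 mm) begins 65 mm behind the grasp point.
Start: joints at [-1.501, 0.259, 1.535, -0, 1.348, -0.203], TCP at [0.148, -0.53, 0.219] pointing down, gripper open.
Joint ranges: [-3.14, 3.14], [-0.91, 2.08], [0.19, 2.58], [-1.22, 4.36], [0.22, 2.71], [-3.12, 3.12]. Speed limits (rad/s): [2.57, 2.57, 3.14, 3.14, 3.14, 3.14].

INTERFACE

Orientations are given as a unit quaternion [w, x, y, z].
In Python, from bench import ctrl gives the robot as it stands.
- The arm moves only by the tool arm_command, never from a script. Its argument "deltas" is a list of rows, each a list of 6 numbers: the shift along the tool's x, y, z scaled (see below), then the turn, a rotation vector about the tool's x, y, z scaled (see below). A call has exactly 10 rows; each row shifts and turns the commanded pose from where the row before left it, along the tool's axes as they then stand; what a row does not reach is not made up. The controller multiplies each number of a shift by 0.04 m and each number of a turn by 4 degrees. A row lasts 1/8 s, in which the tool goes at most 62.5 mm and 10.7 degrees, less where a joint would pass 70% of its speed; a pose out of reach is approached as far as the arm can. A call with a number of a shift or a turn outside -1 to 1 is refused whole. A call with a gripper value outside its range is refused whole. "hand" is the finger opening in mm, from 0 to 93, set as the call begins (left out, the last holds). The fingers move at their own pace and stop on an object; "grip_force" is the grip in N (left out, the last holds). Time passes only in rows, so rows that do not move let the fingers close, or fill a call up. It gives the time, the measured TCP pose, the force, the opening and the grip force at its end, in the units of the state.
- ctrl.read_state(): the state, without advancing time (a new reading comes with each control period).
- ctrl.camera(name): name is "scene" or "top" or "wrist"; returns the picture (480x640x3 uint8, blue, green, red); there is no depth.
- ctrl.camera_model(name): a dict with "K" (3x3 intrinsics, pixels), "distortion" ([k1, k2, p1, p2, k3] as OpenCV has them; the pictures are not rectified), "world_from_camera" (4x4, takes a point from camera to world coordinates). Camera axes: x right, y down, z forward; pixel columns grow to the right and rows downward; lengths in m; the calibration is good to about 2 mm. A picture is of the moment at which its call begins: read the wrist's pose just before it. camera_model takes no time and is no camera call; for the wrist camera it gives the pose at the moment of the call.
- ctrl.hand_in(): hands the job in; it is judged then, once.
The state is a dict: "clock": time; "joint_positions": joint angles; "dq": joint speeds; "effort": joint torques, N m; "tcp_pos": TCP position; "tool_rot": TCP orientation; "contact_force": force on the tool from outside, world axes, zero at the start; "moment": the same for the moment, N m; "gripper_width": opening from 0.0 (shut) to 1.0 (fully open); "grasp_force": force on a finger pad.
Only numpy, scipy, OpenCV 4.12 (cv2) and the standard library are available. Lean on these libraries where they do the work, as an engineer would, in place of code of your own. Each camera call takes 0.05 s, during which the arm holds its last target. There are 200 camera calls.

## Working session

There is one attempt and no reset: what is moved stays moved. The work goes in short steps, Python scripts to look and compute and a tool call to move; the robot and the scene stay as the last step left them, time stands still between calls to the robot, and variables do not carry over. Pictures are saved under pics/ and viewed, at most 10 in all, crops included, and the job is handed in when it is done.

Besides the shell and the picture viewer there is one more tool, called after "Emit:" as name(argument=value, ...) on one line, values as JSON. arm_command: Moves the arm, as the interface text tells. Its arguments: {"type":"object","properties":{"deltas":{"type":"array","items":{"type":"array","items":{"type":"number","minimum":-1,"maximum":1}}},"hand":{"type":"number"},"grip_force":{"type":"number"}},"required":["deltas"]}

```bash
mkdir -p pics; python3 - <<'E'
from bench import ctrl
import cv2
for n in("top","scene"):
    cv2.imwrite(f"pics/{n}1.png",ctrl.camera(n))
s=ctrl.read_state();print(s["clock"],s["tcp_pos"],s["tool_rot"],s["contact_force"])
E
```

```text
0.1 [ 0.14815859 -0.52918916  0.21791842] [-8.03513554e-04  9.90713209e-01  1.35965766e-01  4.61664511e-05] [-0.55852082  0.6914231   0.09865484]
```

View pics/top1.png

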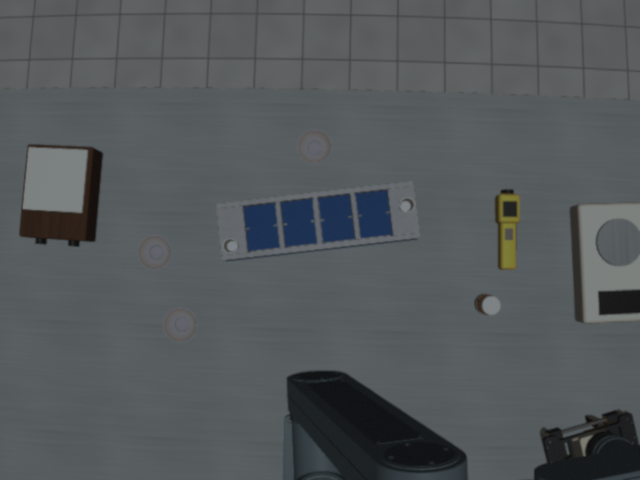

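View pics/scene1.png

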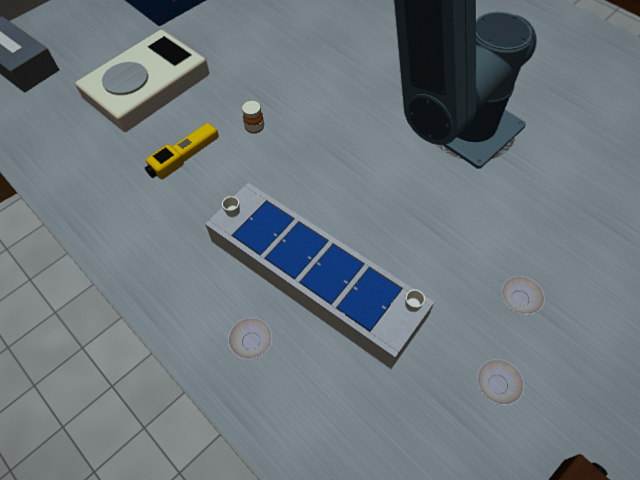

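The top view shows the block with corners near (218,205), (413,182), (419,239), (225,260), and the lids run from (262,226) to (374,214). Next I fit the row of lids from the blue mask.

```bash
cat > h.py <<'E'
import numpy as np, cv2
from bench import ctrl
def ray(m,px,z):
    K=np.array(m["K"]);T=np.array(m["world_from_camera"])
    p=cv2.undistortPoints(np.array(px,float).reshape(-1,1,2),K,np.array(m["distortion"],float)).reshape(-1,2)
    d=np.c_[p,np.ones(len(p))]@T[:3,:3].T
    return T[:3,3]+d*((z-T[2,3])/d[:,2])[:,None]
def lids(img):
    b,g,r=[img[...,i].astype(int) for i in range(3)]
    m=((b-r>45)&(b>1.4*g)).astype(np.uint8)
    n,l,s,c=cv2.connectedComponentsWithStats(m)
    return [(c[i],s[i,4],l==i) for i in range(1,n) if s[i,4]>400]
E
python3 - <<'E'
from h import *
for n in("top","scene"):
    m=ctrl.camera_model(n)
    for c,a,k in lids(cv2.imread(f"pics/{n}1.png")):
        ys,xs=np.nonzero(k); w=ray(m,np.c_[xs,ys],.075)[:,:2].astype(np.float32)
        r=cv2.minAreaRect(w); print(n,c.round(1),a,w.mean(0).round(4),np.round(r[1],4),r[2])
m=ctrl.camera_model("top")
print(ray(m,[(231,245),(406,206)],.107).round(3))
print(ray(m,[(315,146),(154,252),(181,324)],.024).round(3), ray(m,[(489,305),(508,230)],.05).round(3))
E
```

```text
top [373.5 213.7] 1242 [ 0.6145 -0.1094] [0.1043 0.0731] 7.841732501983643
top [336. 218.] 1244 [ 0.6018 -0.0183] [0.1041 0.0729] 7.88743257522583
top [298.3 222.3] 1229 [0.5892 0.0736] [0.1042 0.0722] 7.940278053283691
top [260.9 226.7] 1235 [0.5765 0.1646] [0.1041 0.0728] 7.933691024780273
scene [262.6 227.2] 1565 [ 0.617  -0.1059] [0.1099 0.0774] 7.704667568206787
scene [296.2 249.6] 1693 [ 0.6043 -0.0146] [0.1099 0.0778] 7.756113529205322
scene [331.5 273.4] 1835 [0.5919 0.0764] [0.1098 0.0777] 7.770987510681152
scene [368.9 298.5] 2007 [0.5794 0.1675] [0.11  0.078] 7.8681640625
[[ 0.529  0.231  0.107]
 [ 0.632 -0.184  0.107]]
[[0.79  0.039 0.024]
 [0.509 0.444 0.024]
 [0.328 0.368 0.024]] [[ 0.397 -0.403  0.05 ]
 [ 0.584 -0.449  0.05 ]]
```

Emit:
arm_command(deltas=[[0,0,0,0,0,0.96],[0,0,0,0,0,0.96],[1,-0.73,0,0,0,0],[1,-0.73,0,0,0,0],[1,-0.73,0,0,0,0],[1,-0.73,0,0,0,0],[1,-0.73,0,0,0,0],[1,-0.73,0,0,0,0],[1,-0.73,0,0,0,0],[1,-0.73,0,0,0,0]], hand=0)

```text
clock: 1.35
tcp_pos: [0.4337, -0.2526, 0.2184]
tool_rot: [-0.0, 0.998, 0.069, -0.0]
contact_force: [0.3, -0.4, -0.1]
gripper_width: 0.011
grasp_force: 0.0
```

Emit:
arm_command(deltas=[[0.9,-0.65,0.2,0,0,0],[0.9,-0.65,0.4,0,0,0],[0.9,-0.65,0.5,0,0,0],[0.9,-0.65,0.5,0,0,0],[0.5,-0.39,0.5,0,0,0],[0,0,0.4,0,0,0],[0,0,0.3,0,0,0],[0,0,0.1,0,0,0],[0,0,0,0,0,0],[0,0,0,0,0,0]])

```text
clock: 2.6
tcp_pos: [0.579, -0.1136, 0.1035]
tool_rot: [0.0, 0.998, 0.069, 0.001]
contact_force: [-0.9, -0.3, 0.5]
gripper_width: 0.007
grasp_force: 0.0
```

Emit:
arm_command(deltas=[[0,0,0.3,0,0,0],[0,0,0.2,0,0,0],[0,0,0.1,0,0,0],[0,0,0.05,0,0,0],[0,0,0.04,0,0,0],[0,0,0.03,0,0,0],[0,0,0.03,0,0,0],[0,0,0.02,0,0,0],[0,0,0.02,0,0,0],[0,0,0,0,0,0]])

```text
clock: 3.85
tcp_pos: [0.5788, -0.1129, 0.0747]
tool_rot: [0.001, 0.998, 0.07, 0.001]
contact_force: [-8.4, 2.7, 23.1]
gripper_width: 0.003
grasp_force: 11.5
```

Lid 4 is firm: 23 N with almost no give. On to lid 3.

Emit:
arm_command(deltas=[[0,0,-0.6,0,0,0],[0,-0.77,0,0,0,0],[0,-0.77,0,0,0,0],[0,-0.77,0,0,0,0],[0,0,0.2,0,0,0],[0,0,0.15,0,0,0],[0,0,0.1,0,0,0],[0,0,0.08,0,0,0],[0,0,0.05,0,0,0],[0,0,0.02,0,0,0]])

```text
clock: 5.1
tcp_pos: [0.566, -0.0224, 0.0746]
tool_rot: [0.001, 0.998, 0.069, 0.001]
contact_force: [-11.4, 1.3, 31.5]
gripper_width: 0.005
grasp_force: 16.0
```

Lid 3 is firm too (31 N). Lid 2 is next.

Emit:
arm_command(deltas=[[0,0,-0.6,0,0,0],[0,-0.77,0,0,0,0],[0,-0.77,0,0,0,0],[0,-0.77,0,0,0,0],[0,0,0.2,0,0,0],[0,0,0.15,0,0,0],[0,0,0.1,0,0,0],[0,0,0.08,0,0,0],[0,0,0.05,0,0,0],[0,0,0.02,0,0,0]])

```text
clock: 6.35
tcp_pos: [0.5532, 0.069, 0.0746]
tool_rot: [0.001, 0.998, 0.069, 0.001]
contact_force: [-12.1, -0.7, 32.2]
gripper_width: 0.007
grasp_force: 16.4
```

Lid 2 is firm. Lid 1 is left.

Emit:
arm_command(deltas=[[0,0,-0.6,0,0,0],[0,-0.77,0,0,0,0],[0,-0.77,0,0,0,0],[0,-0.77,0,0,0,0],[0,0,0.2,0,0,0],[0,0,0.15,0,0,0],[0,0,0.1,0,0,0],[0,0,0.08,0,0,0],[0,0,0.05,0,0,0],[0,0,0.02,0,0,0]])

```text
clock: 7.6
tcp_pos: [0.5405, 0.1611, 0.0712]
tool_rot: [0.0, 0.998, 0.069, 0.0]
contact_force: [0.1, -2.4, 3.7]
gripper_width: 0.002
grasp_force: 1.6
```

Lid 1 gives way (z 0.0712 at only 3.7 N), so it is the loose one. Pushing it down.

Emit:
arm_command(deltas=[[0,0,0.1,0,0,0],[0,0,0.1,0,0,0],[0,0,0.1,0,0,0],[0,0,0.1,0,0,0],[0,0,0.05,0,0,0],[0,0,0.03,0,0,0],[0,0,0.02,0,0,0],[0,0,0,0,0,0],[0,0,0,0,0,0],[0,0,0,0,0,0]])

```text
clock: 8.85
tcp_pos: [0.5401, 0.1617, 0.0509]
tool_rot: [-0.0, 0.998, 0.069, -0.0]
contact_force: [-0.6, 0.2, 1.0]
gripper_width: 0.006
grasp_force: 0.6
```

Emit:
arm_command(deltas=[[0,0,0.02,0,0,0],[0,0,0.02,0,0,0],[0,0,0.02,0,0,0],[0,0,0.02,0,0,0],[0,0,0.02,0,0,0],[0,0,0.02,0,0,0],[0,0,0,0,0,0],[0,0,0,0,0,0],[0,0,0,0,0,0],[0,0,0,0,0,0]])

```text
clock: 10.1
tcp_pos: [0.5407, 0.1615, 0.0472]
tool_rot: [0.0, 0.998, 0.069, 0.0]
contact_force: [-2.4, 0.4, 9.3]
gripper_width: 0.006
grasp_force: 4.3
```

The force has risen to 9 N, so the lid is near its stop. I back straight up and clear, then look.

Emit:
arm_command(deltas=[[0,0,-0.1,0,0,0],[0,0,-0.3,0,0,0],[0,0,-0.6,0,0,0],[0,0,-0.9,0,0,0],[0,0,-1,0,0,0],[-0.5,0,-1,0,0,0],[-1,0,-0.5,0,0,0],[-1,0,0,0,0,0],[-0.5,0,0,0,0,0],[0,0,0,0,0,0]])

```text
clock: 11.35
tcp_pos: [0.4206, 0.145, 0.223]
tool_rot: [-0.0, 0.998, 0.069, 0.0]
contact_force: [0.1, 0.6, -0.4]
gripper_width: 0.004
grasp_force: 0.0
```

```bash
python3 - <<'E'
from h import *
im=ctrl.camera("scene");m=ctrl.camera_model("scene")
cv2.imwrite("pics/s2.png",cv2.resize(im[170:390,190:470],None,fx=2.7,fy=2.7,interpolation=3))
for c,a,k in lids(im): print(c.round(1),a)
# predicted lid-1 corners for tilts
y=np.radians(7.9);R=np.array([[np.cos(y),-np.sin(y),0],[np.sin(y),np.cos(y),0],[0,0,1]])
T=np.linalg.inv(np.array(m["world_from_camera"]))
for t in(0,.62,.7,.8):
    P=[np.array([.579,.167,.072])+R@np.array([s*.055*np.cos(t)+.003*-np.sin(t)*1,v,s*.055*np.sin(t)+.003*np.cos(t)]) for s in(1,) for v in(-.039,.039)]
    px=cv2.projectPoints(np.array(P),cv2.Rodrigues(T[:3,:3])[0],T[:3,3],np.array(m["K"]),np.array(m["distortion"],float))[0].reshape(-1,2)
    print(t,px.round(1).tolist(),((px-[190,170])*2.7).round(0).tolist())
s=ctrl.read_state();print(s["clock"],s["tcp_pos"],s["contact_force"])
E
```

```text
[262.6 227.2] 1562
[296.1 249.6] 1686
[331.5 273.4] 1829
[368.  298.5] 850
0 [[336.4, 307.6], [369.4, 330.4]] [[395.0, 371.0], [484.0, 433.0]]
0.62 [[340.3, 296.3], [374.2, 319.4]] [[406.0, 341.0], [497.0, 403.0]]
0.7 [[341.3, 294.4], [375.2, 317.5]] [[408.0, 336.0], [500.0, 398.0]]
0.8 [[342.5, 292.1], [376.6, 315.1]] [[412.0, 330.0], [504.0, 392.0]]
11.4 [0.42177622 0.14506969 0.22292788] [ 0.98849024 -0.29500769 -0.33694185]
```

View pics/s2.png

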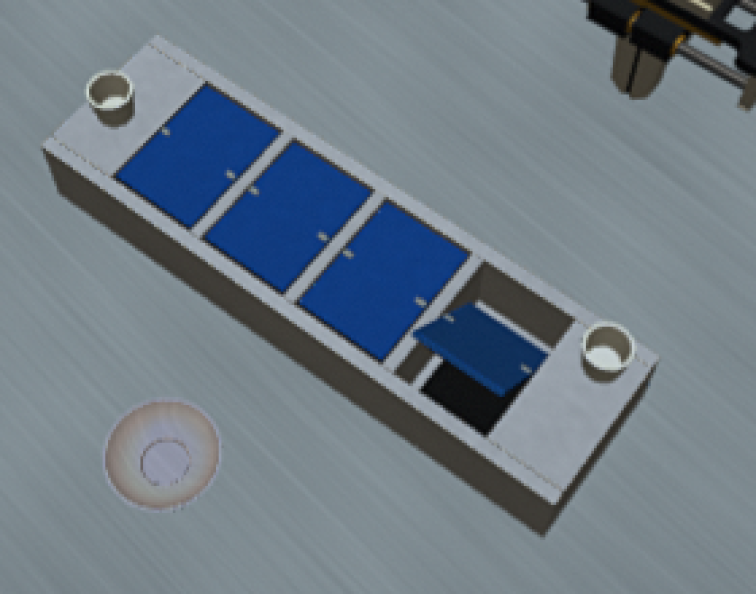

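The picture shows lid 1 wide open. Its raised edge runs from about (413,331) to (504,391), which matches the prediction for a tilt of nearly 0.8 rad. The other lids are level, the cups on the block and the dish in view stand where they were, and the arm is clear.

```bash
python3 -c "
from bench import ctrl
print(ctrl.hand_in())"
```

```text
the job is handed in; nothing more can be done
None
```

Lid 1, at the +y end, was the loose one: I pushed its near end down to about 0.8 rad by the camera, left the other three level, moved the arm clear, and handed in at 11.4 s (no verdict was returned).

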